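# Clear the mallet from the die rack and slide the last die ring home

## Robot

A 6-joint arm with a two-finger parallel gripper is mounted at the origin on a cart in front of the work surface, level with it; the furniture and walls round the work are solid. World frame = base frame: x ahead of the robot, y to its left, z up, the work surface at z = 0. Lengths are in m, angles in rad, forces in N, time in s.
With the tool pointing down it reaches from about 0.325 to 0.925 m from the base axis. Payload 3.1 kg.
Tool frame: the origin (TCP) lies between the finger pads; the fingertips stand 22 mm ahead of it and the grasp point (between the pads) lies 3 mm ahead of it; z points along the fingers, y is the line along which they close (so a half turn about z gives the same grasp; the last joint's range is limited). The gripper opens to 85 mm and grips with 20 to 120 N. Pads are 22 mm wide; open, the fingers measure 114 mm over their backs; the gripper's body (76 mm by 85 mm) begins 54 mm behind the grasp point. The pads swing forward as they close: fully open they stand 13 mm farther back than shut.
Start: joints at [-1.363, 0.217, 1.613, -0, 1.311, -0.112], TCP at [0.197, -0.593, 0.225] pointing down, gripper open.
Joint ranges: [-2.75, 2.75], [-0.78, 2.1], [0.31, 2.55], [-1.13, 4.27], [0.13, 2.63], [-2.58, 2.58]. Speed limits (rad/s): [2.79, 2.79, 3.14, 3.14, 3.14, 3.14].

## Interface

Orientations are given as a rotation vector (axis times angle).
In Python, from rig import env gives the robot as it stands.
- The arm moves only by the shell command python3 steer.py 'ROWS' [OPENING] [FORCE]. ROWS is a JSON list that holds a single list of rows (three levels of brackets), with 1 to 8 rows, each of 6 numbers: dx, dy, dz in shares of the most that a row can go, 1 being 62.5 mm, then a rotation vector rx, ry, rz in units of 0.05 rad; each row shifts and turns the commanded pose from where the row before left it, along the tool's axes as they then stand; what a row does not reach is not made up. A row lasts 1/8 s, in which the tool goes at most 0.0625 m and 0.188 rad, less where a joint would pass 70% of its speed; a pose out of reach is approached as far as the arm can. OPENING is the finger opening in m, set as the command begins (- or left out keeps the last). The fingers move at their own pace and stop on an object; FORCE is the grip in N (left out, the last holds). Time passes only in rows, so rows that do not move let the fingers close. It prints the time, the measured TCP pose, the force, the opening and the grip force at its end. Input that does not fit is refused with a message, and nothing moves.
- env.get_state(): the state, without advancing time (a new reading comes with each control period).
- env.capture(name): name is "scene" or "side" or "wrist"; returns a dict with "image" (480x640x3 uint8, red, green, blue), "K" (3x3 intrinsics, pixels), "R" (3x3) and "t" (3): a world point X has camera coordinates R X + t. Camera axes: x right, y down, z forward; pixel columns grow to the right and rows downward; lengths in m; the calibration is good to about 2 mm. A picture is of the moment at which its call begins. There is no depth.
- env.hand_in(): hands the job in; it is judged then, once.
The state is a dict: "time": time; "joint_pos": joint angles; "dq": joint speeds; "effort": joint torques, N m; "ee_pos": TCP position; "eef_rot": TCP orientation; "ft_force": force on the tool from outside, world axes, zero at the start; "torque": the same for the moment, N m; "opening": finger opening in m; "gripper_force": force on a finger pad.
Only numpy, scipy, OpenCV 4.12 (cv2) and the standard library are available. Lean on these libraries where they do the work, as an engineer would, in place of code of your own. Each camera call takes 0.05 s, during which the arm holds its last target. There are 200 camera calls.

## Task

The mallet lies across the open front of the wooden die rack: pick it up and lay it lengthwise in the middle of the black rubber mat. Then slide the heavy die ring that stands alone in front of the rack along the bench, without lifting it, into the one empty place between the rack's walls and the other two rings until it touches the back wall. Leave all three rings in the rack and do not disturb the kettle lid at the near left.

Things in the scene. Friction and masses are not known exactly. Their poses are not given: they have to be found in the camera images.
- mallet: Wooden mallet, 263 mm long, 0.5 kg, on its side across the rack's front. Origin: middle of its length and width, at the underside. Its x runs along the shaft to the head. Head: cylinder 68 mm in diameter, 100 mm long, along y, centred at x = +98 mm. Shaft: 26 mm wide, x = -132 to +64 mm; its centreline is 15 mm up at the end, 30 mm at the head. Balances at x = +70 mm.
- mat: Black rubber mat fixed to the bench, 280 mm (its x) by 120 mm (its y), 3 mm thick; origin at the centre of its underside.
- ring: Plain steel die ring to be put away: 67 mm in diameter, 34 mm high, small bore, about 0.8 kg, lying flat on the open bench between the robot and the mallet. Origin: centre of its underside.
- rack: Three-sided wooden rack fixed to the bench, no floor (rings stand on the bench); walls 28 mm high, 14 mm thick. Origin on the bench. Open side along its -x, toward the robot. Inside: y -106.5 to +106.5 mm; back wall face at x = +30 mm, rounded side wall ends reach x = -31 mm. Holds 3 rings at y = -71, 0, +71 mm; one place is empty. A ring of 67 mm touching the back has its centre at x = -3.5 mm.
- empty_place: Flat grey felt disc, 58 mm in diameter and under 1 mm thick, that marks the rack's empty place (left, middle or right); origin at its centre. Nothing can catch on it.
- ring_a: Steel die ring already in the rack, 68 mm in diameter, 26 mm high, loose, 0.53 kg; origin at the centre of its underside. May be nudged sideways.
- ring_b: Dark steel die ring already in the rack, 60 mm in diameter, 30 mm high, loose, 0.37 kg; origin at the centre of its underside. May be nudged sideways.
- kettle_lid: Stepped round kettle lid, 101 mm in diameter, 53 mm high, loose on the near left of the bench; origin at the centre of its underside. Leave it alone.

How it is judged:
On the way, in this order (a step that is already met when the one before it is completed fails the run):
1. the mallet lies released on the mat, lengthwise (horizontal distance between mallet and mat below 0.06 m and angle between the x axis of mallet and the x axis of mat, either way round below 0.35 rad and height (world z) of mallet below 0.015 m and contact force between mallet and the fingers below 0.1 N and linear speed of mallet below 0.02 m/s), for 0.2 s.
2. the ring is in the empty place, against the back wall (x of ring in the frame of rack above -0.0105 m and horizontal distance between ring and empty_place below 0.015 m), for 0.2 s.
At the end, for the whole second after the job is handed in: Mallet at rest on the mat: middle within 60 mm of the mat's centre, length within 20 degrees of the mat's. Ring flat on the bench, within 7 mm of the rack's back wall, centre within 15 mm of the felt disc's. The other two rings flat in the rack, at most 20 mm further forward than at the start (all of step 2 and horizontal distance between mallet and mat below 0.06 m and angle between the x axis of mallet and the x axis of mat, either way round below 0.35 rad and height (world z) of mallet below 0.015 m and linear speed of each of mallet, ring below 0.02 m/s and height (world z) of each of ring, ring_a, ring_b below 0.006 m and x of each of ring_a, ring_b in the frame of rack above -0.025 m); the robot touches nothing.
It fails at once if the ring to be slid is lifted off the bench (more than 12 mm) (height (world z) of ring above 0.012 m).
It fails at once if the kettle lid is moved more than 30 mm (distance of kettle_lid from where it was at the start of the episode above 0.03 m).
It also fails if it takes over 64 s, if anything falls off the work surface, if the arm or the gripper's body presses on something with over 40 N, if the wrist force passes 120 N, or if a joint passes its speed limit or range.

## Working session

There is one attempt and no reset: what is moved stays moved. The work goes in short steps, Python scripts to look and compute and a shell command to move; the robot and the scene stay as the last step left them, time stands still between calls to the robot, and variables do not carry over. Pictures are saved under pics/ and viewed, at most 10 in all, crops included, and the job is handed in when it is done.

```bash
ls; mkdir -p pics; python3 - <<'E'
from rig import env
import cv2,pickle
d={}
for n in("scene","side"):
    c=env.capture(n);d[n]=c;cv2.imwrite(f"pics/{n}0.png",c["image"][:,:,::-1])
pickle.dump(d,open("cap0.pkl","wb"))
s=env.get_state();print(s["time"],s["ee_pos"],s["eef_rot"])
E
```

```text
pics
rig.py
steer.py
0.1 [ 0.19634221 -0.59254711  0.22385555] [-3.09929608e+00 -4.99831243e-01  1.90367083e-04]
```

View pics/scene0.png

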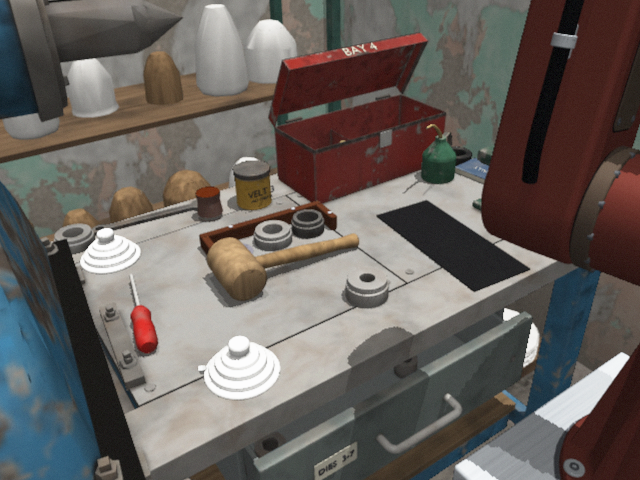

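View pics/side0.png

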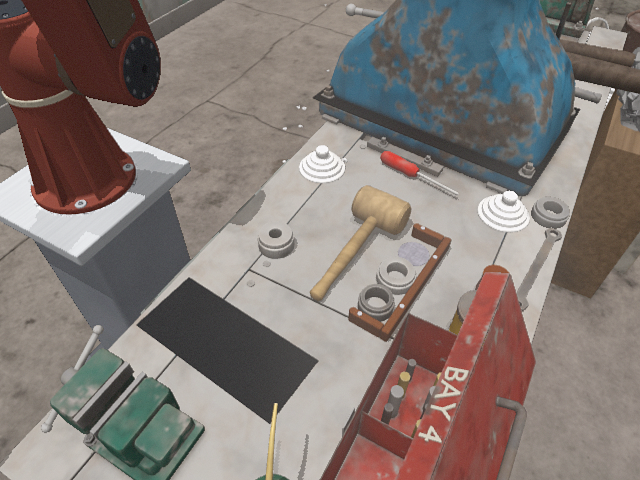

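The scene view shows the ring at (367,288), the mallet head at (236,268), its shaft end at (355,241) and the mat at about (450,243). The side view shows the ring at (276,240), the head at (381,211), the shaft end at (318,294) and the felt at (412,252). So the empty place is the left one (+y).

```bash
cat > h.py <<'E'
import numpy as np,cv2
def ray(c,p):
    R,t=np.array(c["R"]),np.array(c["t"]); d=R.T@np.linalg.solve(c["K"],[p[0],p[1],1.]); return -R.T@t,d/np.linalg.norm(d)
def cast(c,p,z):
    o,d=ray(c,p); return o+d*(z-o[2])/d[2]
def tri(a,p,b,q):
    o1,d1=ray(a,p);o2,d2=ray(b,q)
    s=np.linalg.lstsq(np.c_[d1,-d2],o2-o1,rcond=None)[0]
    x,y=o1+s[0]*d1,o2+s[1]*d2
    return (x+y)/2,np.linalg.norm(x-y)
def blob(m,seed):
    n,l=cv2.connectedComponents(m.astype(np.uint8)); return l==l[seed[1],seed[0]]
def contour(m): return max(cv2.findContours(m.astype(np.uint8),cv2.RETR_EXTERNAL,cv2.CHAIN_APPROX_NONE)[0],key=len)[:,0,:]
E
python3 - <<'E'
import pickle;from h import *
np.set_printoptions(precision=4,suppress=True)
d=pickle.load(open("cap0.pkl","rb"));S,D=d["scene"],d["side"]
for n,c,seed in(("scene",S,(450,243)),("side",D,(230,350))):
    m=blob(c["image"].max(2)<50,seed);k=contour(m)
    P=np.array([cast(c,p,.003)[:2] for p in k]);r=cv2.minAreaRect((P*1000).astype(np.float32));print(n,"mat",m.sum(),r)
for n,p,q in(("head",(236,268),(381,211)),("shaftend",(355,241),(318,294)),("ringbore",(368,279),(276,234)),("lidknob",(239,345),(322,152)),("ringmid",(272,229),(397,269)),("ringright",(308,216),(376,296)),):
    print(n,*tri(S,p,D,q))
print("felt",cast(D,(412,252),0))
# wood mask
for n,c,seed in(("scene",S,(236,268)),("side",D,(370,225))):
    h=cv2.cvtColor(c["image"],cv2.COLOR_RGB2HSV)
    m=(h[...,0]>10)&(h[...,0]<25)&(h[...,1]>80)&(h[...,2]>90);m=blob(m,seed)
    k=contour(m);print(n,"mallet",m.sum(),k.min(0),k.max(0))
    cv2.imwrite(f"pics/m_{n}.png",m*255)
E
```

```text
scene mat 5684 ((493.04266357421875, -166.01698303222656), (120.73332214355469, 278.52215576171875), 84.5513916015625)
side mat 304757 ((365.05950927734375, 388.452392578125), (2154.2490234375, 1501.7220458984375), 30.036840438842773)
head [0.5964 0.1966 0.0325] 0.002311321576500255
shaftend [ 0.5783 -0.0213  0.0127] 0.00525815183341642
ringbore [0.4531 0.0459 0.0315] 0.0025310239936795565
lidknob [0.4189 0.2821 0.0456] 0.0017978797108799734
ringmid [0.6773 0.0856 0.0267] 0.0001229577342013731
ringright [0.671  0.013  0.0315] 0.00015751840965422606
felt [0.68   0.1573 0.    ]
scene mallet 2892 [207 234] [358 290]
side mallet 2138 [310 186] [409 299][ WARN:0@0.090] global loadsave.cpp:1063 imwrite_ Unsupported depth image for selected encoder is fallbacked to CV_8U.
```

The mat centre is near (0.493, -0.166), with its long axis about -5.5° from world x. The rack opens toward -x and its left place is empty. Next I move above the mallet for wrist views.

Careful with the scale: shifts go in shares of 62.5 mm and turns go in units of 0.05 rad. That gives: 0.0406 m is 0.6496, -0.0401 m is -0.6416.

```bash
cat >> h.py <<'E'
from scipy.spatial.transform import Rotation as Ro
def plan(env,pos,yaw):
    "tool-axes shift to world pos, then rotvec to tool-down with tool x at yaw"
    s=env.get_state();A=Ro.from_rotvec(s["eef_rot"]);c,n=np.cos(yaw),np.sin(yaw)
    B=Ro.from_matrix(np.array([[c,n,0],[n,-c,0],[0,0,-1]]))
    print("shift",A.inv().apply(np.array(pos)-s["ee_pos"]).round(4),"turn",(A.inv()*B).as_rotvec().round(4),"q",np.round(s["joint_pos"],2))
E
python3 steer.py '[[[0.6496, -0.6416, -0.0416, 0, 0, 0], [0.6496, -0.6416, -0.0416, 0, 0, 0], [0.6496, -0.6416, -0.0416, 0, 0, 0], [0.6496, -0.6416, -0.0416, 0, 0, 0], [0.6496, -0.6416, -0.0416, 0, 0, 0], [0.6496, -0.6416, -0.0416, 0, 0, 0], [0.6496, -0.6416, -0.0416, 0, 0, 0]]]'
python3 steer.py '[[[0.6496, -0.6416, -0.0416, 0, 0, 0], [0.6496, -0.6416, -0.0416, 0, 0, 0], [0.6496, -0.6416, -0.0416, 0, 0, 0], [0.6496, -0.6416, -0.0416, 0, 0, 0], [0.6496, -0.6416, -0.0416, 0, 0, 0], [0.6496, -0.6416, -0.0416, 0, 0, 0], [0.6496, -0.6416, -0.0416, 0, 0, 0], [0, 0, 0, 0, 0, -3.32]]]'
python3 steer.py '[[[0, 0, 0, 0, 0, -3.32], [0, 0, 0, 0, 0, -3.32], [0, 0, 0, 0, 0, -3.32], [0, 0, 0, 0, 0, -3.32], [0, 0, 0, 0, 0, -3.32], [0, 0, 0, 0, 0, -3.32], [0, 0, 0, 0, 0, 0], [0, 0, 0, 0, 0, 0]]]'
python3 - <<'E'
from rig import env
from h import *
import pickle
c=env.capture("wrist");pickle.dump(c,open("w1.pkl","wb"));cv2.imwrite("pics/w1.png",c["image"][:,:,::-1])
plan(env,(.59,.145,.2),1.484)
E
```

```text
time: 0.98
ee_pos: [0.3783, -0.2356, 0.243]
eef_rot: [-3.101, -0.499, -0.0]
ft_force: [0.1, 0.8, -0.3]
opening: 0.0854
gripper_force: 0.0
time: 1.98
ee_pos: [0.5604, 0.1219, 0.2609]
eef_rot: [-3.045, -0.769, 0.0]
ft_force: [0.6, -0.1, -0.1]
opening: 0.0856
gripper_force: 0.0
time: 2.98
ee_pos: [0.5594, 0.1183, 0.2611]
eef_rot: [-2.32, -2.117, 0.001]
ft_force: [0.2, -0.1, -0.5]
opening: 0.0854
gripper_force: 0.0
shift [0.0294 0.028  0.0612] turn [-0.0004  0.0001 -0.0041] q [0.09 0.08 1.7  0.   1.36 0.18]
```

View pics/w1.png

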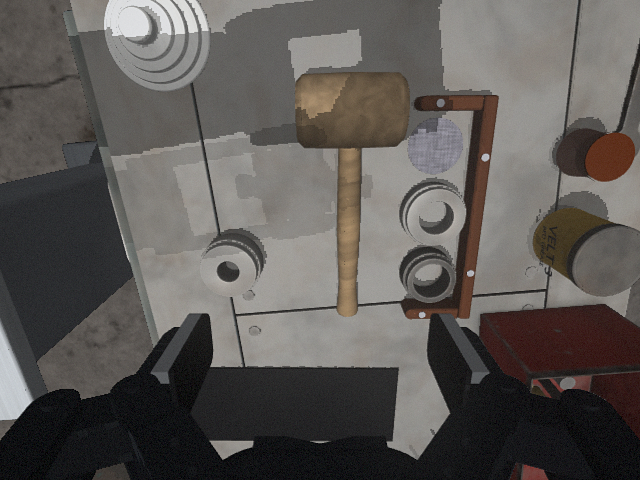

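The wrist view shows the shaft from (346,312) to (350,148), the head at about (352,110), the ring bore at (228,271), the felt at (435,145), ring tops at (436,210) and (431,274), and the rack wall ends at (418,103) and (405,308). Next I turn these into positions.

```bash
python3 - <<'E'
import pickle;from h import *
np.set_printoptions(precision=4,suppress=True)
d=pickle.load(open("cap0.pkl","rb"));S,D=d["scene"],d["side"];W=pickle.load(open("w1.pkl","rb"))
print("cam",ray(W,(320,240))[0])
for n,p,s,q in(("shaftend",(347,313),(357,240),(315,297)),("headbutt-shaftjoin",(350,148),(266,256),(374,223)),("ring",(228,271),(368,279),(276,234)),("mid",(436,210),(272,229),(397,269)),("right",(431,274),(308,216),(376,296))):
    print(n,"WD",*tri(W,p,D,q),"WS",*tri(W,p,S,s))
im=W["image"];h=cv2.cvtColor(im,cv2.COLOR_RGB2HSV)
m=blob((h[...,1]>70)&(h[...,0]>8)&(h[...,0]<28)&(h[...,2]>60),(350,200));k=contour(m)
print("mallet box",k.min(0),k.max(0))
for r in(165,190,220,250,280,305):
    x=np.flatnonzero(m[r]);a,b=cast(W,(x[0],r),.022),cast(W,(x[-1],r),.022);print(r,x[0],x[-1],(a+b)/2,np.linalg.norm(a-b))
print("head L/R/top/bottom",[cast(W,p,.034)[:2] for p in((297,112),(409,112),(352,74),(352,148))])
f=blob((h[...,0]>110)&(h[...,0]<135)&(h[...,1]>15),(435,145));print("felt",f.sum(),cast(W,np.argwhere(f).mean(0)[::-1],0.0005))
print("felt pick",cast(W,(435,145.5),0))
r=blob((h[...,1]>100)&((h[...,0]<10)|(h[...,0]>174))&(h[...,2]>40),(485,190));k=contour(r);print("rack",r.sum(),k.min(0),k.max(0))
P=np.array([cast(W,p,.028)[:2] for p in k],np.float32);rc=cv2.minAreaRect(P*1000);print(rc,cv2.boxPoints(rc))
E
```

```text
cam [0.5672 0.2014 0.4104]
shaftend WD [ 0.5786 -0.0274  0.0133] 0.0004001020072276459 WS [ 0.5784 -0.0289  0.011 ] 0.00021474447399809303
headbutt-shaftjoin WD [0.5948 0.1645 0.0271] 0.0026593186782695646 WS [0.5887 0.1572 0.0429] 0.01838976772952716
ring WD [0.4534 0.0467 0.0319] 0.0013603055548351251 WS [0.4523 0.0456 0.0312] 0.001108507863235284
mid WD [0.6781 0.0906 0.0217] 0.004162152533482328 WS [0.6773 0.0895 0.0271] 0.007190996487061373
right WD [0.6718 0.0186 0.0249] 0.005049866605136803 WS [0.6714 0.0177 0.0308] 0.008865864796183816
mallet box [295  72] [409 316]
165 339 360 [0.5923 0.1468 0.022 ] 0.02131313143829891
190 338 359 [0.5896 0.1212 0.022 ] 0.021770436124793444
220 337 359 [0.5868 0.0891 0.022 ] 0.023409805918398398
250 338 357 [0.584  0.0551 0.022 ] 0.020766313324429908
280 339 355 [0.581  0.0193 0.022 ] 0.01797531555267207
305 338 356 [ 0.5788 -0.0121  0.022 ] 0.020703543462970656
head L/R/top/bottom [array([0.5456, 0.2023]), array([0.6506, 0.1926]), array([0.5993, 0.2304]), array([0.595 , 0.1645])]
felt 1363 [0.6855 0.1552 0.0005]
felt pick [0.6849 0.1557 0.    ]
rack 293400 [0 0] [639 479]
((548.5859985351562, 11.840728759765625), (565.718505859375, 867.427978515625), 84.79778289794922) [[  91.0113 -230.5281]
 [ 954.8663 -309.1787]
 [1006.1606  254.2095]
 [ 142.3057  332.8602]]
```

```bash
python3 - <<'E'
from rig import env
from h import *
plan(env,(.5924,.1432,.030),1.485)
E
```

```text
shift [0.0278 0.0307 0.2312] turn [-0.0004  0.0001 -0.0051] q [0.09 0.08 1.7  0.   1.36 0.18]
```

In the tool's units: 0.04 m is 0.64, 0.03 m is 0.48, -0.005 rad is -0.1.

```bash
python3 steer.py '[[[0.2224, 0.2464, 0.48, 0, 0, -0.1], [0.2224, 0.2464, 0.64, 0, 0, 0], [0, 0, 0.64, 0, 0, 0], [0, 0, 0.48, 0, 0, 0], [0, 0, 0, 0, 0, 0]]]' 0.05
python3 - <<'E'
from rig import env
from h import *
plan(env,(.5924,.1432,.030),1.485)
E
```

```text
time: 3.65
ee_pos: [0.5898, 0.143, 0.118]
eef_rot: [-2.311, -2.122, 0.01]
ft_force: [-0.2, -0.3, 0.3]
opening: 0.0498
gripper_force: 0.0
shift [0.0005 0.0032 0.0879] turn [-0.0074  0.0016  0.0009] q [ 0.12  0.29  1.73 -0.    1.12  0.21]
```

In the tool's units: 0.002 m is 0.032, 0.03 m is 0.48.

```bash
python3 steer.py '[[[0, 0.032, 0.48, 0, 0, 0], [0, 0, 0.48, 0, 0, 0], [0, 0, 0.32, 0, 0, 0], [0, 0, 0.128, 0, 0, 0], [0, 0, 0, 0, 0, 0], [0, 0, 0, 0, 0, 0]]]' 0.05
python3 steer.py '[[[0, 0, 0, 0, 0, 0], [0, 0, 0, 0, 0, 0], [0, 0, 0, 0, 0, 0], [0, 0, 0, 0, 0, 0], [0, 0, 0, 0, 0, 0], [0, 0, 0, 0, 0, 0]]]' 0.0 80
```

```text
time: 4.4
ee_pos: [0.5959, 0.1433, 0.035]
eef_rot: [2.312, 2.125, 0.003]
ft_force: [-0.2, 0.7, 0.6]
opening: 0.0502
gripper_force: 0.0
time: 5.15
ee_pos: [0.594, 0.1432, 0.034]
eef_rot: [-2.312, -2.126, 0.002]
ft_force: [-3.7, -0.8, 5.2]
opening: -0.0001
gripper_force: 2.8
```

In the tool's units: -0.03 m is -0.48, -0.02 m is -0.32.

```bash
python3 steer.py '[[[0, 0, -0.24, 0, 0, 0], [0, 0, -0.48, 0, 0, 0], [0, 0, -0.48, 0, 0, 0], [0, 0, -0.48, 0, 0, 0], [0, 0, -0.32, 0, 0, 0], [0, 0, 0, 0, 0, 0], [0, 0, 0, 0, 0, 0]]]'
python3 - <<'E'
from rig import env
from h import *
import pickle
c=env.capture("wrist");pickle.dump(c,open("w2.pkl","wb"));cv2.imwrite("pics/w2.png",c["image"][:,:,::-1])
plan(env,(.535,-.17,.155),-.095)
E
```

```text
time: 6.02
ee_pos: [0.5939, 0.1431, 0.1574]
eef_rot: [-2.312, -2.126, 0.002]
ft_force: [-0.6, -0.3, 0.3]
opening: -0.0001
gripper_force: 0.0
shift [-0.3168 -0.032   0.002 ] turn [-0.0017  0.0027  1.5817] q [ 0.12  0.25  1.7  -0.    1.19  0.21]
```

View pics/w2.png

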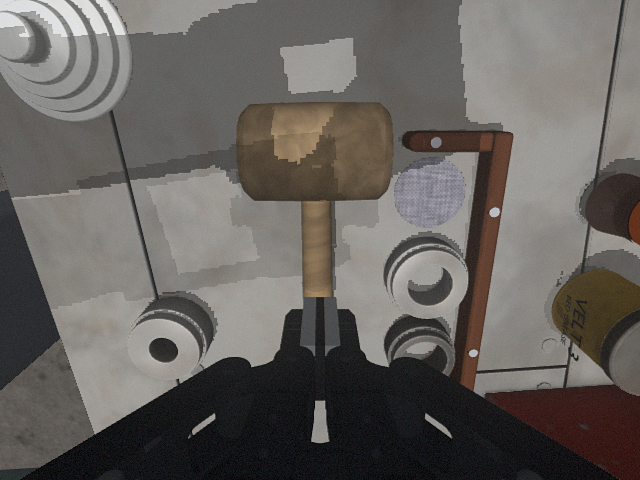

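The fingers closed to zero above the shaft, so they slipped off the top. The mallet still lies in place, with the shaft at columns 302–332 and the head at (316,152). I'll go deeper.

```bash
python3 - <<'E'
from rig import env
from h import *
import pickle
np.set_printoptions(precision=4,suppress=True)
W=pickle.load(open("w2.pkl","rb"));W1=pickle.load(open("w1.pkl","rb"))
im=W["image"];h=cv2.cvtColor(im,cv2.COLOR_RGB2HSV)
m=blob((h[...,1]>70)&(h[...,0]>8)&(h[...,0]<28)&(h[...,2]>50),(315,240))
for r in(215,240,270,285):
    x=np.flatnonzero(m[r]);print(r,x[0],x[-1],*[((cast(W,(x[0],r),z)+cast(W,(x[-1],r),z))/2) for z in(.015,.03)],np.linalg.norm(cast(W,(x[0],r),.025)-cast(W,(x[-1],r),.025)))
print("head",[cast(W,p,.034)[:2] for p in((238,152),(393,152),(315,103),(317,200))])
print("join",*tri(W,(317,201),W1,(350,149)))
plan(env,(.5905,.137,.024),1.485)
E
```

```text
215 302 330 [0.5912 0.1482 0.015 ] [0.5918 0.1522 0.03  ] 0.021510863840611412
240 303 331 [0.5902 0.1272 0.015 ] [0.5908 0.1323 0.03  ] 0.021993278898763055
270 303 331 [0.5879 0.1008 0.015 ] [0.5886 0.1073 0.03  ] 0.02260181189952739
285 303 331 [0.5867 0.0871 0.015 ] [0.5875 0.0942 0.03  ] 0.02291888394754198
head [array([0.5411, 0.2037]), array([0.65  , 0.1945]), array([0.5981, 0.2315]), array([0.5936, 0.1646])]
join [0.5933 0.1634 0.0315] 0.00037269389488027487
shift [-0.0061 -0.0021  0.1328] turn [-0.0028  0.0006  0.0017] q [ 0.12  0.25  1.7  -0.    1.19  0.21]
```

In the tool's units: 0.03 m is 0.48, 0.025 m is 0.4.

```bash
python3 steer.py '[[[-0.048, -0.016, 0.48, 0, 0, 0], [-0.048, -0.016, 0.48, 0, 0, 0], [0, 0, 0.48, 0, 0, 0], [0, 0, 0.4, 0, 0, 0], [0, 0, 0.288, 0, 0, 0], [0, 0, 0, 0, 0, 0], [0, 0, 0, 0, 0, 0]]]' 0.05 80
```

```text
time: 6.95
ee_pos: [0.5929, 0.1375, 0.0261]
eef_rot: [2.312, 2.126, 0.001]
ft_force: [0.2, 0.3, 0.2]
opening: 0.05
gripper_force: 0.0
```

```bash
python3 steer.py '[[[0, 0, 0, 0, 0, 0], [0, 0, 0, 0, 0, 0], [0, 0, 0, 0, 0, 0], [0, 0, 0, 0, 0, 0], [0, 0, 0, 0, 0, 0], [0, 0, 0, 0, 0, 0]]]' 0.0 80
```

```text
time: 7.7
ee_pos: [0.5922, 0.1375, 0.0271]
eef_rot: [-2.312, -2.127, 0.0]
ft_force: [-2.8, -0.1, 5.3]
opening: 0.0146
gripper_force: 70.4
```

The opening of 14.6 mm means the pads pinch only the upper part of the shaft. I'll reopen and go 6 mm lower.

In the tool's units: 0.004 m is 0.064, 0.003 m is 0.048.

```bash
python3 steer.py '[[[0, 0, 0, 0, 0, 0], [0, 0, 0, 0, 0, 0], [0, 0, 0, 0, 0, 0], [0, 0.016, 0.064, 0, 0, 0], [0, 0, 0.048, 0, 0, 0], [0, 0, 0, 0, 0, 0]]]' 0.05 80
python3 steer.py '[[[0, 0, 0, 0, 0, 0], [0, 0, 0, 0, 0, 0], [0, 0, 0, 0, 0, 0], [0, 0, 0, 0, 0, 0], [0, 0, 0, 0, 0, 0], [0, 0, 0, 0, 0, 0]]]' 0.0 80
```

```text
time: 8.45
ee_pos: [0.5926, 0.1372, 0.0178]
eef_rot: [-2.312, -2.126, 0.002]
ft_force: [-0.6, -0.7, -0.6]
opening: 0.0497
gripper_force: 0.0
time: 9.2
ee_pos: [0.593, 0.1373, 0.0189]
eef_rot: [-2.312, -2.126, 0.001]
ft_force: [-3.6, -0.5, 5.6]
opening: 0.0196
gripper_force: 78.7
```

In the tool's units: -0.02 m is -0.32, -0.01 m is -0.16.

```bash
python3 steer.py '[[[0, 0, -0.16, 0, 0, 0], [0, 0, -0.32, 0, 0, 0], [0, 0, -0.32, 0, 0, 0], [0, 0, -0.32, 0, 0, 0], [0, 0, 0, 0, 0, 0], [0, 0, 0, 0, 0, 0]]]'
python3 - <<'E'
from rig import env
from h import *
c=env.capture("side");cv2.imwrite("pics/s2.png",cv2.resize(c["image"][100:340,220:540,::-1],(640,480)))
E
```

```text
time: 9.95
ee_pos: [0.5929, 0.1372, 0.0885]
eef_rot: [-2.313, -2.126, 0.0]
ft_force: [-0.1, 0.2, -3.8]
opening: 0.0192
gripper_force: 78.6
```

View pics/s2.png

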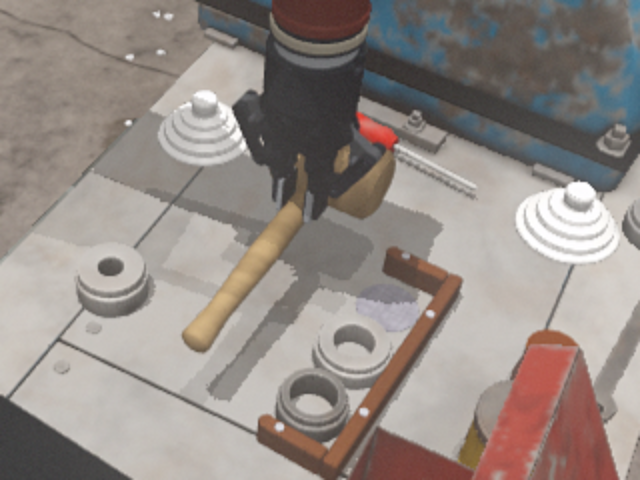

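The mallet is lifted and level, with its head near the gripper. I raise it, turn it in place, then carry it to the mat.

In the tool's units: -0.03 m is -0.48, -0.01 m is -0.16, 0.1 rad is 2.

```bash
python3 steer.py '[[[-0.16, 0, -0.48, 0, 0, 0], [-0.16, 0, -0.16, 0, 0, 2], [0, 0, 0, 0, 0, 3.3], [0, 0, 0, 0, 0, 3.3], [0, 0, 0, 0, 0, 3.3], [0, 0, 0, 0, 0, 3.3], [0, 0, 0, 0, 0, 3.3], [0, 0, 0, 0, 0, 3.3]]]'
python3 steer.py '[[[0, 0, 0, 0, 0, 3.3], [0, 0, 0, 0, 0, 3.3], [0, 0, 0, 0, 0, 3.2], [0, 0, 0, 0, 0, 0], [0, 0, 0, 0, 0, 0]]]'
python3 - <<'E'
from rig import env
from h import *
plan(env,(.531,-.170,.10),-.095)
E
```

```text
time: 11.0
ee_pos: [0.5902, 0.1173, 0.1268]
eef_rot: [-3.081, -0.611, 0.005]
ft_force: [0.3, 0.2, -4.6]
opening: 0.0195
gripper_force: 79.1
time: 11.62
ee_pos: [0.5908, 0.1174, 0.1276]
eef_rot: [3.138, -0.143, -0.003]
ft_force: [-0.2, 0.2, -4.0]
opening: 0.0199
gripper_force: 79.1
shift [-0.0334  0.2916  0.0277] turn [0.0001 0.0018 0.004 ] q [0.08 0.27 1.74 0.   1.13 1.74]
```

In the tool's units: 0.045 m is 0.72, 0.037 m is 0.592.

```bash
python3 steer.py '[[[-0.08, 0.48, 0, 0, 0, 0], [-0.08, 0.72, 0.048, 0, 0, 0], [-0.08, 0.72, 0.08, 0, 0, 0], [-0.08, 0.72, 0.08, 0, 0, 0], [-0.08, 0.72, 0.08, 0, 0, 0], [-0.08, 0.72, 0.08, 0, 0, 0], [-0.048, 0.592, 0.08, 0, 0, 0], [0, 0, 0, 0, 0, 0]]]'
python3 steer.py '[[[0, 0, 0, 0, 0, 0]]]'
python3 - <<'E'
from rig import env
from h import *
import pickle
plan(env,(.531,-.170,.025),-.095)
np.set_printoptions(precision=4,suppress=True)
d={n:env.capture(n) for n in("side","wrist")}
pickle.dump(d,open("c3.pkl","wb"))
a=np.hstack([cv2.resize(d["side"]["image"][240:480,100:420],(400,300)),cv2.resize(d["wrist"]["image"],(400,300))]);cv2.imwrite("pics/p3.png",a[:,:,::-1])
E
```

```text
time: 12.62
ee_pos: [0.5307, -0.1728, 0.1001]
eef_rot: [3.138, -0.15, -0.001]
ft_force: [-0.3, 1.1, -4.5]
opening: 0.02
gripper_force: 79.3
time: 12.75
ee_pos: [0.5314, -0.17, 0.1004]
eef_rot: [-3.137, 0.146, 0.001]
ft_force: [0.1, 1.0, -4.1]
opening: 0.0192
gripper_force: 79.3
shift [-0.0003  0.0001  0.0754] turn [-0.0008  0.0004  0.0021] q [-0.44  0.22  1.87  0.    1.06  1.23]
```

View pics/p3.png

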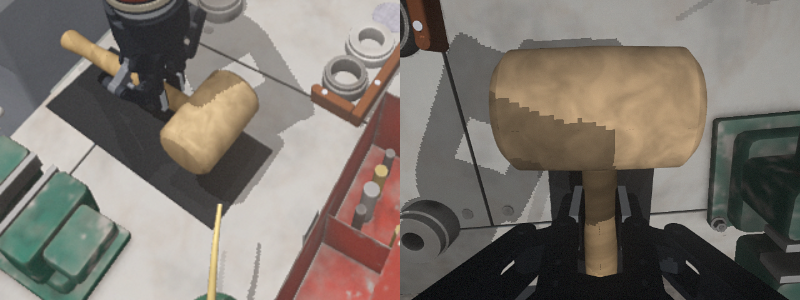

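The mallet hangs along the mat with its head at the far end and nothing in the way. I lower and release it.

```bash
python3 steer.py '[[[0, 0, 0.4, 0, 0, 0], [0, 0, 0.4, 0, 0, 0], [0, 0, 0.24, 0, 0, 0], [0, 0, 0.128, 0, 0, 0], [0, 0, 0.064, 0, 0, 0], [0, 0, 0, 0, 0, 0], [0, 0, 0, 0, 0, 0]]]'
```

```text
time: 13.72
ee_pos: [0.5322, -0.1707, 0.0244]
eef_rot: [3.138, -0.146, 0.002]
ft_force: [0.4, 0.5, -4.2]
opening: 0.0198
gripper_force: 79.3
```

```bash
python3 steer.py '[[[0, 0, 0.032, 0, 0, 0], [0, 0, 0.016, 0, 0, 0], [0, 0, 0, 0, 0, 0]]]'
python3 steer.py '[[[0, 0, 0, 0, 0, 0], [0, 0, 0, 0, 0, 0], [0, 0, 0, 0, 0, 0], [0, 0, 0, 0, 0, 0]]]' 0.045
python3 steer.py '[[[0, 0, -0.32, 0, 0, 0], [0, 0, -0.64, 0, 0, 0], [0, 0, -0.8, 0, 0, 0], [0, 0, -0.64, 0, 0, 0], [0, 0, 0, 0, 0, 0], [0, 0, 0, 0, 0, 0]]]'
python3 - <<'E'
from rig import env
from h import *
import pickle
d={n:env.capture(n) for n in("side","wrist","scene")};pickle.dump(d,open("c4.pkl","wb"))
W=d["side"]
a=np.hstack([cv2.resize(d["side"]["image"],(400,300)),cv2.resize(d["wrist"]["image"],(400,300))]);cv2.imwrite("pics/p4.png",a[:,:,::-1])
E
```

```text
time: 14.1
ee_pos: [0.5321, -0.1707, 0.0219]
eef_rot: [3.138, -0.146, 0.001]
ft_force: [-3.2, 1.0, 5.8]
opening: 0.0194
gripper_force: 80.4
time: 14.6
ee_pos: [0.5316, -0.1703, 0.0204]
eef_rot: [3.138, -0.146, 0.0]
ft_force: [0.6, -0.9, -0.3]
opening: 0.0446
gripper_force: 0.0
time: 15.35
ee_pos: [0.5313, -0.1702, 0.171]
eef_rot: [3.138, -0.146, 0.001]
ft_force: [0.3, 0.5, -0.3]
opening: 0.0449
gripper_force: 0.0
```

View pics/p4.png

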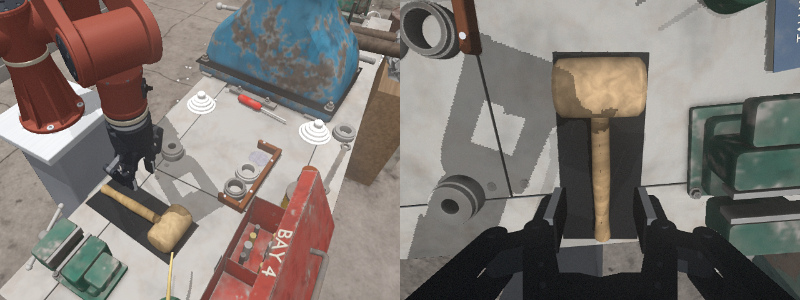

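The mallet lies lengthwise in the middle of the mat, released. Next I work out the rack frame and the current ring position from the earlier clear views.

```bash
python3 - <<'E'
from rig import env
from h import *
import pickle
np.set_printoptions(precision=4,suppress=True)
W=pickle.load(open("w1.pkl","rb"));W2=pickle.load(open("w2.pkl","rb"));d=pickle.load(open("c4.pkl","rb"))
for n,p in(("Lend",(416,103)),("Louter",(497,96)),("Router",(470,317)),("Rend",(403,309)),("Linner",(485,110)),("Rinner",(457,302))):print(n,cast(W,p,.028)[:2])
print("rack L from w2: end/outer",cast(W2,(404,141),.028)[:2],cast(W2,(512,132),.028)[:2],"wall/rivet z",*tri(W,(485,157),W2,(494,212)),tri(W,(470,273),W2,(473,353)))
a,b=cast(W,(497,96),.028),cast(W,(470,317),.028);v=a-b;print("yaw",np.arctan2(-v[0],v[1]))
print("felt w1,w2,side",cast(W,(435,145.5),0)[:2],cast(W2,(430,191),0)[:2],cast(d["side"],(412,252),0)[:2], tri(W,(435,145.5),W2,(430,191)))
print("ring",*tri(W,(228,271),W2,(164,349)),cast(W2,(164,349),.034))
plan(env,(.453,.0465,.12),-.06)
E
```

```text
Lend [0.6587 0.2   ]
Louter [0.7349 0.1992]
Router [ 0.7179 -0.0371]
Rend [ 0.6417 -0.0197]
Linner [0.7242 0.1877]
Rinner [ 0.7026 -0.0164]
rack L from w2: end/outer [0.659  0.2008] [0.7352 0.2006] wall/rivet z [0.7252 0.1435 0.0306] 0.00014787364595743234 (array([0.7151, 0.0194, 0.0304]), np.float64(0.0001004009501541251))
yaw -0.07182982218822093
felt w1,w2,side [0.6849 0.1557] [0.6855 0.1566] [0.68   0.1573] (array([ 0.6875,  0.1548, -0.0083]), np.float64(0.000512741495257232))
ring [0.4528 0.0464 0.032 ] 0.0001704985028969573 [0.4539 0.0477 0.034 ]
shift [-0.0968 -0.208   0.0493] turn [-0.0012  0.0032 -0.0332] q [-0.44  0.13  1.82  0.    1.19  1.23]
```

The rack origin is (0.683, 0.084) with a yaw of -0.078, and the felt at (0.685, 0.156) agrees with both. The ring is at (0.453, 0.0468) with its top at about 0.033. I'll straddle it with the fingers closing along the rack's y.

```bash
python3 steer.py '[[[-0.32, -0.64, 0, 0, 0, -0.3], [-0.32, -0.672, 0, 0, 0, 0], [-0.32, -0.672, 0, 0, 0, 0], [-0.32, -0.672, 0.32, 0, 0, 0], [-0.2688, -0.672, 0.32, 0, 0, 0], [0, 0, 0.16, 0, 0, 0], [0, 0, 0, 0, 0, 0], [0, 0, 0, 0, 0, 0]]]' 0.085 20
python3 - <<'E'
from rig import env
from h import *
import pickle
np.set_printoptions(precision=4,suppress=True)
c=env.capture("wrist");pickle.dump(c,open("w5.pkl","wb"));g=cv2.cvtColor(c["image"],cv2.COLOR_RGB2GRAY)
cv2.imwrite("pics/w5.png",c["image"][:,:,::-1])
s=env.get_state();R,t=np.array(c["R"]),np.array(c["t"])
q=np.array(c["K"])@(R@np.array([.453,.0468,.034])+t);print("expected bore px",q[:2]/q[2])
plan(env,(.453,.0468,.022),-.078)
E
```

```text
time: 16.5
ee_pos: [0.4527, 0.0439, 0.1208]
eef_rot: [3.139, -0.125, 0.001]
ft_force: [0.1, 0.2, 0.3]
opening: 0.0849
gripper_force: 0.0
expected bore px [316.3936 243.2523]
shift [-0.0003 -0.0029  0.0991] turn [ 0.0002 -0.0013 -0.0017] q [-0.06 -0.03  2.09 -0.    1.08  1.59]
```

View pics/w5.png

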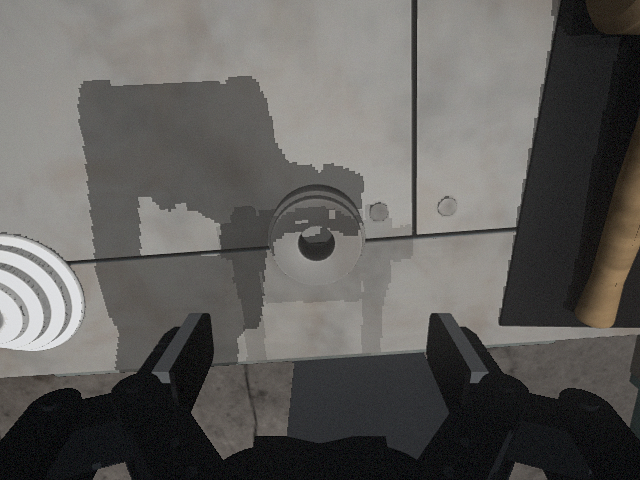

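The ring bore is at (317,243), as predicted. I descend, shift 2.5 mm and close lightly.

In the tool's units: 0.03 m is 0.48, 0.025 m is 0.4.

```bash
python3 steer.py '[[[0, -0.04, 0.48, 0, 0, 0], [0, 0, 0.48, 0, 0, 0], [0, 0, 0.4, 0, 0, 0], [0, 0, 0.24, 0, 0, 0], [0, 0, 0, 0, 0, 0], [0, 0, 0, 0, 0, 0]]]' 0.085 20
python3 steer.py '[[[0, 0, 0, 0, 0, 0], [0, 0, 0, 0, 0, 0], [0, 0, 0, 0, 0, 0], [0, 0, 0, 0, 0, 0]]]' 0.05 20
python3 - <<'E'
from rig import env
from h import *
plan(env,(.633,.1596,.0205),-.078)
E
```

```text
time: 17.3
ee_pos: [0.4533, 0.0471, 0.0215]
eef_rot: [-3.139, 0.124, -0.003]
ft_force: [-0.6, 0.2, 0.3]
opening: 0.0852
gripper_force: 0.0
time: 17.8
ee_pos: [0.4555, 0.0489, 0.0246]
eef_rot: [-3.136, 0.124, -0.009]
ft_force: [-5.1, 6.4, 20.0]
opening: 0.0503
gripper_force: 15.5
shift [ 0.1681 -0.1244  0.0054] turn [-0.0031 -0.0054 -0.0012] q [-0.05  0.15  2.13  0.    0.86  1.6 ]
```

```bash
python3 - <<'E'
from rig import env
from h import *
a=[cv2.resize(env.capture(n)["image"][y:y+120,x:x+107],(266,300),interpolation=cv2.INTER_CUBIC) for n,x,y in(("scene",315,220),("side",225,175))]
a.append(cv2.resize(env.capture("wrist")["image"][120:480,160:480],(266,300)))
cv2.imwrite("pics/p6.png",np.hstack(a)[:,:,::-1])
E
```

```text
(no output)
```

View pics/p6.png

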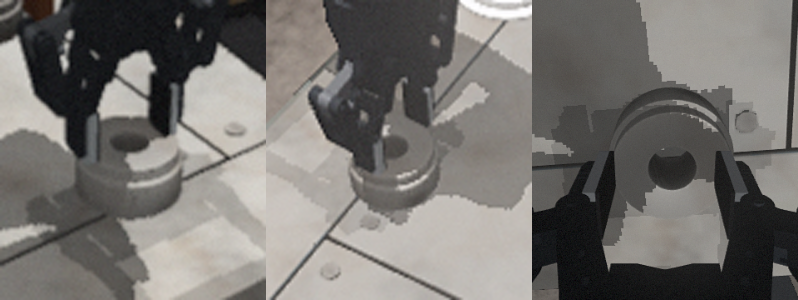

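The fingers closed to 50 mm and sit on the ring's upper rim, pressing down with 20 N, so the tips were too high. I'll reopen and go lower in small steps while watching the force.

In the tool's units: 0.005 m is 0.08, 0.004 m is 0.064.

```bash
python3 steer.py '[[[0, 0, 0, 0, 0, 0], [0, 0, 0, 0, 0, 0], [0, 0, 0, 0, 0, 0], [0, 0, 0, 0, 0, 0]]]' 0.085 20
python3 steer.py '[[[0, 0, 0.08, 0, 0, 0], [0, 0, 0, 0, 0, 0], [0, 0, 0, 0, 0, 0]]]'
python3 steer.py '[[[0, 0, 0.064, 0, 0, 0], [0, 0, 0, 0, 0, 0], [0, 0, 0, 0, 0, 0]]]'
```

```text
time: 18.45
ee_pos: [0.4516, 0.0473, 0.0201]
eef_rot: [3.139, -0.123, -0.001]
ft_force: [0.7, -0.1, 0.6]
opening: 0.085
gripper_force: 0.0
time: 18.82
ee_pos: [0.4519, 0.0473, 0.0153]
eef_rot: [-3.139, 0.123, 0.001]
ft_force: [-0.3, 0.3, -0.8]
opening: 0.085
gripper_force: 0.0
time: 19.2
ee_pos: [0.452, 0.0474, 0.0114]
eef_rot: [3.139, -0.123, -0.0]
ft_force: [-0.5, -0.2, 0.4]
opening: 0.0849
gripper_force: 0.0
```

In the tool's units: -0.001 m is -0.016.

```bash
python3 steer.py '[[[0, 0, -0.016, 0, 0, 0], [0, 0, 0, 0, 0, 0], [0, 0, 0, 0, 0, 0], [0, 0, 0, 0, 0, 0]]]' 0.06 20
python3 - <<'E'
from rig import env
from h import *
s=env.get_state();print(s["ft_force"],s["torque"])
plan(env,(.633,.1596,.0125),-.078)
E
```

```text
time: 19.7
ee_pos: [0.4521, 0.0464, 0.0134]
eef_rot: [3.137, -0.122, -0.001]
ft_force: [-3.3, -2.7, 6.5]
opening: 0.0612
gripper_force: 20.3
[-3.26605182 -2.68860206  6.50037974] [-0.84430428  0.48667386 -0.16435627]
shift [ 0.1715 -0.1268  0.0006] turn [0.002  0.0004 0.0004] q [-0.05  0.17  2.14 -0.    0.84  1.6 ]
```

Now it grips: the opening is 61 mm and the force 20 N. I drag the ring along the bench to the rack mouth.

```bash
python3 steer.py '[[[0.16, -0.128, 0, 0, 0, 0], [0.368, -0.272, 0, 0, 0, 0], [0.368, -0.272, 0, 0, 0, 0], [0.368, -0.272, 0, 0, 0, 0], [0.368, -0.272, 0, 0, 0, 0], [0.16, -0.144, 0, 0, 0, 0], [0, 0, 0, 0, 0, 0]]]'
python3 - <<'E'
from rig import env
from h import *
plan(env,(.633,.1596,.0125),-.078)
W=env.capture("wrist");import pickle;pickle.dump(W,open("w7.pkl","wb"))
g=cv2.medianBlur(W["image"].max(2),5);m=g<45
n,l,st,ce=cv2.connectedComponentsWithStats(m.astype(np.uint8))
for i in range(1,n):
    if 200<st[i,4]<6000: print(st[i],ce[i],cast(W,ce[i],.034)[:2])
E
```

```text
time: 20.58
ee_pos: [0.57, 0.1225, 0.0134]
eef_rot: [3.137, -0.121, -0.004]
ft_force: [-4.1, -3.1, 7.2]
opening: 0.0613
gripper_force: 21.5
shift [ 0.06   -0.0418  0.0006] turn [0.0028 0.0026 0.0008] q [ 0.09  0.4   1.83 -0.    0.92  1.74]
[  76    0   48  102 3384] [99.6536643  50.16725768] [0.67550756 0.18251844]
[ 507    0   70  115 3037] [529.2258808   58.19229503] [0.66309488 0.05120741]
[ 546    0   43  101 1206] [558.14925373  49.11774461] [0.66496097 0.04262197]
[609  32  31  53 708] [629.41666667  67.95480226] [0.65789828 0.01983403]
[ 291  311   58   37 1544] [318.59196891 329.26943005] [0.57233055 0.123503  ]
```

```bash
python3 steer.py '[[[0.128, -0.192, 0, 0, 0, 0], [0.24, -0.288, 0, 0, 0, 0], [0.24, -0.176, 0, 0, 0, 0], [0.24, 0, 0, 0, 0, 0], [0.048, 0, 0, 0, 0, 0], [0, 0, 0, 0, 0, 0]]]'
python3 - <<'E'
from rig import env
from h import *
plan(env,(.629,.159,.0125),-.078)
W=env.capture("wrist");import pickle;pickle.dump(W,open("w8.pkl","wb"))
o=np.array([.6833,.0844]);U=np.array([[.997,-.078],[.078,.997]])
m=cv2.medianBlur(W["image"].max(2),5)<45
n,l,st,ce=cv2.connectedComponentsWithStats(m.astype(np.uint8))
for i in range(1,n):
    if 800<st[i,4]<3000 and st[i,1]>200: p=cast(W,ce[i],.034)[:2];print(ce[i],p,"rack",U@(p-o))
print("tcp rack",U@(np.array(env.get_state()["ee_pos"][:2])-o))
E
```

```text
time: 21.38
ee_pos: [0.6261, 0.1602, 0.0135]
eef_rot: [3.138, -0.123, -0.014]
ft_force: [-9.5, 0.7, 12.1]
opening: 0.0611
gripper_force: 22.6
shift [0.003 0.001 0.001] turn [ 0.0011  0.0089 -0.0006] q [0.14 0.51 1.67 0.   0.98 1.79]
tcp rack [-0.0630139   0.07109481]
```

The ring is at the mouth. I release, lift, back off 60 mm and narrow the fingers to about 30 mm, so the two tips cradle the ring from the front.

```bash
python3 steer.py '[[[0, 0, 0, 0, 0, 0], [0, 0, 0, 0, 0, 0], [0, 0, 0, 0, 0, 0], [0, 0, -0.16, 0, 0, 0], [0, 0, -0.48, 0, 0, 0], [0, 0, -0.64, 0, 0, 0], [0, 0, -0.32, 0, 0, 0]]]' 0.085 20
python3 steer.py '[[[-0.32, 0, 0, 0, 0, 0], [-0.48, 0, 0, 0, 0, 0], [-0.224, 0, 0, 0, 0, 0], [0, 0, 0, 0, 0, 0], [0, 0, 0, 0, 0, 0]]]' 0.03 20
cat > see.py <<'E'
from rig import env
from h import *
import sys
W=env.capture("wrist");o=np.array([.6833,.0844]);U=np.array([[.997,-.078],[.078,.997]]);ux,uy=U
g=cv2.cvtColor(W["image"],cv2.COLOR_RGB2GRAY)
s=env.get_state();print("tcp rack",(U@(s["ee_pos"][:2]-o)).round(4),"z",s["ee_pos"][2].round(4),"t",s["time"])
# top-down rectified view at z=.034, 0.5 mm/px: rack x from -100..40 up, y from 120..-110
xs=np.arange(.04,-.11,-.0005);ys=np.arange(.125,-.115,-.0005);X,Y=np.meshgrid(xs,ys,indexing="ij")
P=np.stack([o[0]+X*ux[0]+Y*uy[0],o[1]+X*ux[1]+Y*uy[1],np.full_like(X,.034)],-1)
q=(P@np.array(W["R"]).T+W["t"])@np.array(W["K"]).T;q=q[...,:2]/q[...,2:]
r=cv2.remap(W["image"],q[...,0].astype(np.float32),q[...,1].astype(np.float32),1)
c=cv2.HoughCircles(cv2.medianBlur(cv2.cvtColor(r,cv2.COLOR_RGB2GRAY),5),cv2.HOUGH_GRADIENT,1,40,param1=80,param2=18,minRadius=52,maxRadius=74)
for a,b,R in (c[0] if c is not None else []): print("circle rack x,y,r",round(.04-b*.0005,4),round(.125-a*.0005,4),R*.0005)
cv2.imwrite(sys.argv[1],r[:,:,::-1])
E
python3 see.py pics/r1.png; python3 -c "
from rig import env;from h import *;plan(env,(.56,.165,.0125),-.078)"
```

```text
time: 22.3
ee_pos: [0.6314, 0.1601, 0.1161]
eef_rot: [-3.138, 0.123, -0.008]
ft_force: [0.1, -0.1, 0.7]
opening: 0.0848
gripper_force: 0.0
time: 22.92
ee_pos: [0.5666, 0.1648, 0.1128]
eef_rot: [-3.139, 0.123, -0.002]
ft_force: [0.1, 0.6, 0.3]
opening: 0.0299
gripper_force: 0.0
tcp rack [-0.1225  0.0711] z 0.1128 t 22.975
circle rack x,y,r -0.0068 0.0042 0.03165
circle rack x,y,r -0.0058 -0.0688 0.026175
circle rack x,y,r -0.0593 0.0737 0.032750003
shift [-0.0069  0.0003  0.1003] turn [-0.0002 -0.0014 -0.0005] q [ 0.16  0.26  1.78 -0.    1.09  1.81]
```

View pics/r1.png

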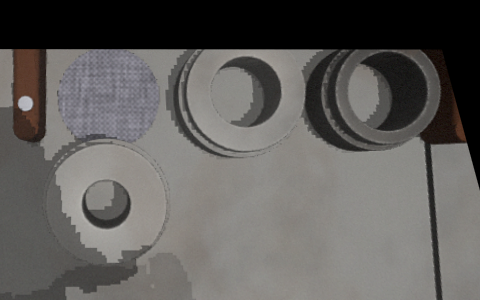

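This rectified view shows the ring at rack (-60, 72) mm, right in front of the felt, with the other two rings undisturbed at y = +4 and -69 mm. I lower and push along the rack's x.

Careful with the scale: shifts go in shares of 62.5 mm and turns go in units of 0.05 rad. That gives: 0.022 m is 0.352, 0.04 m is 0.64.

```bash
python3 steer.py '[[[0, 0, 0.48, 0, 0, 0], [0, 0, 0.64, 0, 0, 0], [0, 0, 0.352, 0, 0, 0], [0, 0, 0, 0, 0, 0], [0, 0, 0, 0, 0, 0]]]' 0.03 40
python3 steer.py '[[[0.192, 0, 0, 0, 0, 0], [0.24, 0, 0, 0, 0, 0], [0.16, 0, 0, 0, 0, 0], [0.16, 0, 0, 0, 0, 0], [0.16, 0, 0, 0, 0, 0], [0.08, 0, 0, 0, 0, 0], [0, 0, 0, 0, 0, 0]]]'
python3 see.py pics/r2.png
```

```text
time: 23.6
ee_pos: [0.567, 0.1649, 0.0215]
eef_rot: [-3.139, 0.123, -0.003]
ft_force: [0.7, 0.3, 0.5]
opening: 0.0303
gripper_force: 0.0
time: 24.48
ee_pos: [0.625, 0.1604, 0.0216]
eef_rot: [3.139, -0.123, -0.013]
ft_force: [-10.8, 0.8, 10.3]
opening: 0.03
gripper_force: 8.4
tcp rack [-0.064   0.0713] z 0.0216 t 24.525
circle rack x,y,r -0.0023 0.0067 0.030650001
circle rack x,y,r -0.0258 0.0708 0.03175
circle rack x,y,r -0.0023 -0.0613 0.029150002
```

In the tool's units: 0.006 m is 0.096, 0.005 m is 0.08.

```bash
python3 steer.py '[[[0.096, 0, 0, 0, 0, 0], [0.096, 0, 0, 0, 0, 0], [0.08, 0, 0, 0, 0, 0], [0.048, 0, 0, 0, 0, 0], [0, 0, 0, 0, 0, 0], [0, 0, 0, 0, 0, 0]]]'
python3 see.py pics/r3.png
```

```text
time: 25.28
ee_pos: [0.6443, 0.159, 0.0216]
eef_rot: [3.139, -0.123, -0.014]
ft_force: [-12.3, 0.7, 11.4]
opening: 0.0303
gripper_force: 8.8
tcp rack [-0.0447  0.0713] z 0.0216 t 25.325
circle rack x,y,r -0.0068 0.0712 0.0323
circle rack x,y,r -0.0018 0.0052 0.030550001
circle rack x,y,r -0.0013 -0.0613 0.0294
```

In the tool's units: 0.002 m is 0.032.

```bash
python3 steer.py '[[[0.032, 0, 0, 0, 0, 0], [0.032, 0, 0, 0, 0, 0], [0, 0, 0, 0, 0, 0]]]'
python3 steer.py '[[[0.032, 0, 0, 0, 0, 0], [0.016, 0, 0, 0, 0, 0], [0, 0, 0, 0, 0, 0]]]'
python3 see.py pics/r4.png
```

```text
time: 25.7
ee_pos: [0.648, 0.1587, 0.0216]
eef_rot: [3.139, -0.123, -0.016]
ft_force: [-11.7, 0.5, 11.4]
opening: 0.03
gripper_force: 9.2
time: 26.08
ee_pos: [0.6508, 0.1584, 0.0216]
eef_rot: [3.139, -0.123, -0.017]
ft_force: [-13.6, 0.5, 11.9]
opening: 0.0298
gripper_force: 9.4
tcp rack [-0.0382  0.0713] z 0.0216 t 26.125
circle rack x,y,r -0.0003 0.0718 0.0323
circle rack x,y,r -0.0003 0.0062 0.03155
circle rack x,y,r -0.0008 -0.0583 0.027
```

```bash
python3 steer.py '[[[0.032, 0, 0, 0, 0, 0], [0.016, 0, 0, 0, 0, 0], [0, 0, 0, 0, 0, 0]]]'
python3 steer.py '[[[0.032, 0, 0, 0, 0, 0], [0, 0, 0, 0, 0, 0]]]'
```

```text
time: 26.5
ee_pos: [0.6513, 0.1589, 0.0212]
eef_rot: [-3.139, 0.123, 0.026]
ft_force: [-17.8, 2.5, 14.7]
opening: 0.03
gripper_force: 13.5
time: 26.75
ee_pos: [0.6513, 0.1589, 0.0212]
eef_rot: [3.139, -0.123, -0.033]
ft_force: [-21.7, 2.7, 18.1]
opening: 0.03
gripper_force: 15.8
```

The TCP has stopped at 0.6513 while the force climbs, so the ring is against the back wall. I back off, lift and check.

```bash
python3 steer.py '[[[-0.128, 0, 0, 0, 0, 0], [-0.24, 0, 0, 0, 0, 0], [-0.32, 0, 0, 0, 0, 0], [0, 0, -0.64, 0, 0, 0], [0, 0, -0.8, 0, 0, 0], [0, 0, -0.8, 0, 0, 0], [-0.32, 0, -0.32, 0, 0, 0], [0, 0, 0, 0, 0, 0]]]'
python3 steer.py '[[[0, 0, 0, 0, 0, 0], [0, 0, 0, 0, 0, 0]]]'
python3 see.py pics/r5.png
python3 - <<'E'
from rig import env
from h import *
import pickle
d=pickle.load(open("cap0.pkl","rb"))
for n in("scene","side"):
    a=env.capture(n)["image"];x,y=((200,335),(295,145))[n=="side"]
    k=np.s_[y:y+60,x:x+80];print(n,"lid diff",np.abs(a[k].astype(int)-d[n]["image"][k]).mean())
    if n=="side":
        h=cv2.cvtColor(a,cv2.COLOR_RGB2HSV);m=blob((h[...,1]>70)&(h[...,0]>8)&(h[...,0]<28)&(h[...,2]>60),(275,365));k=contour(m);print("mallet px",m.sum(),k.min(0),k.max(0))
        c=cv2.cvtColor(a,cv2.COLOR_RGB2BGR)
E
```

```text
time: 27.75
ee_pos: [0.5988, 0.1627, 0.1842]
eef_rot: [-3.138, 0.122, -0.011]
ft_force: [0.1, 0.0, -0.4]
opening: 0.03
gripper_force: 0.0
time: 28.0
ee_pos: [0.596, 0.1621, 0.1785]
eef_rot: [3.139, -0.123, -0.004]
ft_force: [-0.2, -1.0, -0.5]
opening: 0.03
gripper_force: 0.0
tcp rack [-0.0931  0.0707] z 0.1785 t 28.05
circle rack x,y,r -0.0048 -0.0692 0.026200002
circle rack x,y,r -0.0048 0.0012 0.030100001
circle rack x,y,r -0.0013 0.0702 0.031200003
scene lid diff 41.810763888888886
side lid diff 37.18131944444445
mallet px 4995 [161 295] [307 404]
```

Ring at (-1, 70) mm, effectively on the felt centre and at the wall. The lid comparison is probably spoiled by the arm, so I withdraw the arm and recheck the lid.

```bash
python3 steer.py '[[[0, 0.32, -0.32, 0, 0, 0], [0, 0.8, -0.32, 0, 0, 0], [0, 0.8, 0, 0, 0, 0], [0, 0.8, 0, 0, 0, 0], [0, 0.8, 0, 0, 0, 0], [0, 0.8, 0, 0, 0, 0], [0, 0.8, 0, 0, 0, 0], [0, 0.8, 0, 0, 0, 0]]]'
python3 steer.py '[[[0, 0.8, 0, 0, 0, 0], [0, 0.8, 0, 0, 0, 0], [0, 0.8, 0, 0, 0, 0], [0, 0.64, 0, 0, 0, 0], [0, 0, 0, 0, 0, 0], [0, 0, 0, 0, 0, 0]]]'
python3 - <<'E'
from rig import env
from h import *
import pickle
np.set_printoptions(precision=4,suppress=True)
d=pickle.load(open("cap0.pkl","rb"))
for n,sl,kn in(("scene",(200,335),None),("side",(295,140),None)):
    a=env.capture(n);x,y=sl
    for im in(d[n]["image"],a["image"]):
        k=im[y:y+62,x:x+82];m=k.min(2)>225;print(n,"lid white px",m.sum(),np.argwhere(m).mean(0))
    if n=="side":
        h=cv2.cvtColor(a["image"],cv2.COLOR_RGB2HSV);m=blob((h[...,1]>70)&(h[...,0]>8)&(h[...,0]<28)&(h[...,2]>60),(265,355));r=cv2.minAreaRect(np.array([cast(a,p,.03)[:2]*1000 for p in contour(m)],np.float32));print("mallet",m.sum(),r)
        dk=blob(a["image"].max(2)<50,(170,310));print("mat visible px",dk.sum())
        print("rings",[cv2.connectedComponents(np.uint8(h[...,2]<0))[0]])
E
```

```text
time: 29.15
ee_pos: [0.5671, -0.2095, 0.2224]
eef_rot: [3.138, -0.124, 0.003]
ft_force: [1.2, -0.2, 0.2]
opening: 0.0301
gripper_force: 0.0
time: 29.9
ee_pos: [0.5522, -0.3964, 0.2215]
eef_rot: [3.139, -0.124, 0.001]
ft_force: [-0.6, -0.0, 0.1]
opening: 0.0297
gripper_force: 0.0
scene lid white px 2697 [33.7245 41.9944]
scene lid white px 2792 [33.6622 41.837 ]
side lid white px 781 [25.2343 26.3163]
side lid white px 775 [25.2606 26.3058]
mallet 4996 ((505.5179138183594, -148.5747528076172), (117.55281829833984, 257.6908874511719), 75.37738037109375)
mat visible px 289508
rings [1]
```

```bash
python3 -c "
from rig import env
print(env.hand_in())"
```

```text
the job is handed in; nothing more can be done
None
```

The job is handed in at about 30 s on the robot clock; the mallet lies lengthwise in the middle of the mat, the ring is in the left place against the back wall with the other two rings still in the rack, and the lid has not moved (hand-in returned no verdict).

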